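# Clamp a steel cup in the bayonet-lock holding fixture

## Task

Clamp the steel cup that stands on the holding fixture, without picking anything up. With the fingertips, first push the cup along the plate until it is snug against both faces of the vee jaw; then push the upright ball handle along its slot as far as it goes towards the cup, and at the corner of the slot swing it down to the end of the locking leg, so that the plunger stays locked on the seated cup. Leave the cup flat on the plate and the other things where they are.

Things in the scene. Friction and masses are not known exactly. Their poses are not given: they have to be found in the camera images.
- fixture: Holding fixture fixed to the worktop: steel base plate 292 x 104 mm, 12 mm thick. Origin on the worktop under the plunger line; x runs along that line towards the vee jaw (plate from x = -142 to +150 mm), y is the side to which the handle swings down, z up. Barrel at the -x end, 45 mm across its end collar, along x from -136 to -22 mm, axis 38 mm above the worktop at y = 0.
- vee_seat (a point): Point on the plate's top (12 mm above the worktop, fixture x = 94 mm) on which the middle of the cup's underside lies when the cup touches both faces of the vee; axes as the fixture's. The steel vee jaw stands beyond it: 120 degree vee opening towards -x, 84 mm wide, top 50 mm above the worktop (screw heads 55 mm).
- workpiece: The steel cup to be clamped, standing on the base plate between plunger and vee, 14 to 28 mm short of its seat and up to 16 mm to one side. Round, 64 mm in diameter, 47 mm high, open at the top, at least 46 mm clear across inside and 44 mm deep. Origin at the centre of its underside.
- plunger (a joint): Plunger travel along the fixture's +x: 0 to 0.008 m at the start (drawn back), 0.070 m at the slot's corner. Takes about 6 N to slide, 10 N over the last 6 mm, where the sprung pad meets a seated cup; stays where left. The handle turns only within 1 mm of 0.070. Drawn back (0), the face of the 27 mm pad is at fixture x = -2 mm, 38 mm above the worktop.
- handle (a joint): Angle of the handle about the barrel's axis: 0 = upright in the long leg, 1.309 rad (75 degrees) = end of the locking leg, swung down to the fixture's +y side. Takes about 1.5 N at the ball and stays where it is left.
- ball (a point): Centre of the black ball, 25 mm in diameter, on the end of the 9 mm steel handle rod, 70 mm from the barrel's axis. Upright: 108 mm above the worktop, at fixture x = -110 mm drawn back and -40 mm at the corner of the slot. Locked: 56 mm above the worktop, y = +68 mm.
- cup_a: Bystander: a like steel cup (64 mm across, 47 mm high) on the worktop beside the fixture, on its -y side. Origin under its centre.
- cup_b: Bystander: another such cup beside the fixture, on its -y side. Origin under its centre.
- cup_c: Bystander: another such cup on the worktop at the robot's right, behind the roll of tape. Origin under its centre.
- brush: Bystander: chip brush about 200 mm long and 12 mm high, lying along the fixture's +y side. Origin under its centre.
- tape: Bystander: roll of masking tape, 67 mm across and 24 mm high, at the robot's right. Origin under its centre.
- slot_corner (a point): Corner of the L-shaped slot in the barrel (on its top, 58 mm above the worktop, fixture x = -40 mm). From here the long leg runs 70 mm along the top towards -x, and the locking leg, at the end next to the cup, runs 75 degrees round the barrel to the +y side. Slot 10.5 mm wide.
There are look-alikes about, which are no part of the job. Leave any purple look-alike of the workpiece alone.

How it is judged:
By the outcome, as a careful person would: the job done as asked, in the order asked, and still so for the second after the job is handed in, with the robot touching nothing.
It also fails if it takes over 58 s, if anything falls off the work surface, if the arm or the gripper's body presses on something with over 40 N, if the wrist force passes 120 N, or if a joint passes its speed limit or range.

## Robot

A 6-joint arm with a two-finger parallel gripper is mounted at the origin on a cart in front of the work surface, level with it; the furniture and walls round the work are solid. World frame = base frame: x ahead of the robot, y to its left, z up, the work surface at z = 0. Lengths are in mm, angles in rad, forces in N, time in s.
With the tool pointing down it reaches from about 275 to 1000 mm from the base axis. Payload 8.4 kg.
Tool frame: the origin (TCP) lies midway between the tips of the shut fingers; the grasp point (between the pads) lies 19 mm behind it; z points along the fingers, y is the line along which they close (so a half turn about z gives the same grasp; the last joint's range is limited). The gripper opens to 85 mm and grips with 20 to 120 N. Pads are 22 mm wide; open, the fingers measure 114 mm over their backs; the gripper's body (76 mm by 85 mm) begins 54 mm behind the grasp point. The pads swing forward as they close: fully open they stand 13 mm farther back than shut.
Start: joints at [1.228, 0.353, 1.633, -0, 1.155, -0.002], TCP at [208.899, 589.058, 231.281] pointing down, gripper open.
Joint ranges: [-2.63, 2.63], [-0.92, 2.1], [0.06, 2.66], [-1.3, 4.44], [0, 2.69], [-3.02, 3.02]. Speed limits (rad/s): [2.22, 2.22, 2.79, 3.14, 3.14, 3.14].

## Interface

Orientations are given as [roll, pitch, yaw] about the fixed x, y, z axes, in that order (R = Rz(yaw) Ry(pitch) Rx(roll)).
In Python, from rig import telemetry, optics, r gives the robot as it stands.
- The arm moves only by the tool play_rows, never from a script. Its arguments are lists of equal length, an entry for each row: "dp": the shift along the tool's x, y, z in units of 40 mm (1.0 is 40 mm), a list of three; "rot": the turn, a rotation vector about the tool's x, y, z in units of 6 degrees (1.0 is 6 degrees), a list of three. In form: {"dp": [[tx, ty, tz], ...], "rot": [[ax, ay, az], ...]}. A call has 1 to 5 rows; each row is the pose to reach, as a shift and turn from the pose commanded when the call began, along the tool's axes at that moment; what a row does not reach only later rows make up. A row lasts 1/12 s, in which the tool goes at most 41.7 mm and 7.16 degrees, less where a joint would pass 70% of its speed; a pose out of reach is approached as far as the arm can. A call with a gripper value outside its range is refused whole. "fingers" is the opening, from 0 (shut) to 1 (fully open), set as the call begins (left out, the last holds). The fingers move at their own pace and stop on an object; "grip_force" is the grip in N (left out, the last holds). Time passes only in rows, so rows that repeat a pose let the fingers close. It gives the time, the measured TCP pose, the force, the opening and the grip force at its end, in the units of the state.
- telemetry.sense(): the state, without advancing time (a new reading comes with each control period).
- optics.grab_frame(name): name is "scene" or "top" or "wrist"; returns a dict with "color" (480x640x3 uint8, red, green, blue), "mtx" (3x3 intrinsics, pixels), "R" (3x3) and "t" (3): a world point X has camera coordinates R X + t; the wrist camera has in their place "mount" (4x4, takes a point from camera to tool coordinates, whose origin is the TCP and whose axes are the flange's). Camera axes: x right, y down, z forward; pixel columns grow to the right and rows downward; lengths in mm; the calibration is good to about 2 mm. A picture is of the moment at which its call begins: read the wrist's pose just before it. There is no depth.
- r.sign_off(): hands the job in; it is judged then, once.
The state is a dict: "clock": time; "qpos": joint angles; "qvel": joint speeds; "joint_efforts": joint torques, N m; "eef_pos": TCP position; "tcp_rot": TCP orientation; "contact_force": force on the tool from outside, world axes, zero at the start; "wrist_torque": the same for the moment, N m; "opening": opening from 0.0 (shut) to 1.0 (fully open); "grasp_force": force on a finger pad.
Only numpy, scipy, OpenCV 4.12 (cv2) and the standard library are available. Lean on these libraries where they do the work, as an engineer would, in place of code of your own. Each camera call takes 0.05 s, during which the arm holds its last target. There are 200 camera calls.

## Working session

There is one attempt and no reset: what is moved stays moved. The work goes in short steps, Python scripts to look and compute and a tool call to move; the robot and the scene stay as the last step left them, time stands still between calls to the robot, and variables do not carry over. Pictures are saved under pics/ and viewed, at most 10 in all, crops included, and the job is handed in when it is done.

Besides the shell and the picture viewer there is one more tool, called after ">>>" as name(argument=value, ...) on one line, values as JSON. play_rows: Moves the arm, as the interface text tells. Its arguments: {"type":"object","properties":{"dp":{"type":"array"},"rot":{"type":"array"},"fingers":{"type":"number"},"grip_force":{"type":"number"}},"required":["dp","rot"]}

```bash
mkdir -p pics; ls; python3 - <<'E'
from rig import telemetry, optics, r
import cv2, numpy as np
print(telemetry.sense())
ims=[]
for n in ("scene","top"):
    f=optics.grab_frame(n); np.savez(f"{n}0.npz",**f)
    cv2.imwrite(f"pics/{n}0.png",f["color"][:,:,::-1])
    print(n,f["mtx"].tolist(),f["R"].tolist(),f["t"].tolist())
E
```

```text
pics
{'clock': 0.0, 'qpos': array([ 1.22762638e+00,  3.53674096e-01,  1.63416319e+00, -2.23749973e-05,
        1.15516391e+00, -2.41003015e-03]), 'qvel': array([ 0.00058082,  0.00039117,  0.00139771,  0.00145182,  0.00162325,
       -0.00017656]), 'joint_efforts': array([ 5.60173557e-04, -6.05237103e+01, -3.42088187e+01,  1.08225527e-04,
        8.93724005e-03, -4.69328529e-05]), 'eef_pos': array([208.72719594, 588.60400563, 230.5330301 ]), 'tcp_rot': array([-3.14018407e+00,  1.70625886e-05,  2.80084180e+00]), 'contact_force': array([ 0.06312477, -0.49802098,  0.39510063]), 'wrist_torque': array([-0.03640212, -0.03857224, -0.00925109]), 'grasp_force': 0.0, 'opening': 0.9965290474753148}
scene [[586.7526069122657, 0.0, 322.82452656982747], [0.0, 586.7526069122657, 237.76035077300915], [0.0, 0.0, 1.0]] [[0.9041887357270503, -0.4270595279905603, 0.00793030496248492], [-0.3174109513209506, -0.6842282511298775, -0.6565683424726464], [0.2858199051253206, 0.5911445338563398, -0.7542248483880144]] [-381.9563256413222, 376.5110691578079, 938.8386513005628]
top [[463.17802075425874, 0.0, 323.44991705456187], [0.0, 463.17802075425874, 236.24253986504968], [0.0, 0.0, 1.0]] [[-0.037510491889036594, -0.9992955323526151, 0.001184068556334884], [-0.9790764964452657, 0.03651432580447044, -0.2001897053284913], [0.2000054426927071, -0.008668508011680355, -0.9797564390511274]] [228.63719922542265, 522.7856898396268, 956.6470394047209]
```

View pics/scene0.png

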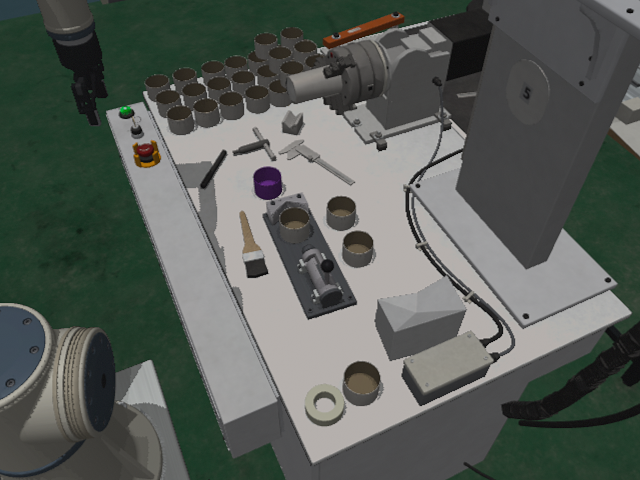

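View pics/top0.png

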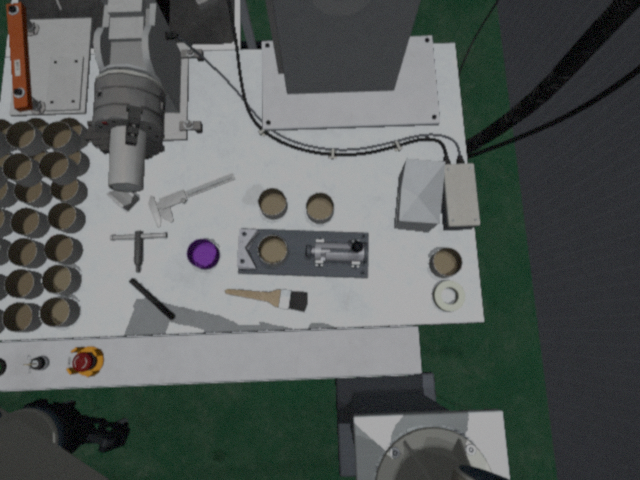

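The scene and top views show the fixture at top px (239–368, 229–277). The vee is at the left, the cup is at about (272,250), and the ball is at about (357,246). Fixture x therefore runs roughly along world +y, and fixture +y points towards the robot.

```bash
cat > h.py <<'E'
import numpy as np, cv2
def ray(f,px,z):
    K,R,t=f["mtx"],f["R"],f["t"]
    d=R.T@np.linalg.solve(K,np.array([px[0],px[1],1.])); c=-R.T@t
    return c+d*(z-c[2])/d[2]
def proj(f,X):
    p=f["mtx"]@(f["R"]@np.asarray(X,float)+f["t"]); return p[:2]/p[2]
def wristcam(f,pos,rpy):
    from scipy.spatial.transform import Rotation as Ro
    T=np.eye(4); T[:3,:3]=Ro.from_euler("xyz",rpy).as_matrix(); T[:3,3]=pos
    W=np.linalg.inv(T@f["mount"]); return dict(color=f["color"],mtx=f["mtx"],R=W[:3,:3],t=W[:3,3])
E
python3 - <<'E'
import numpy as np,cv2
from h import *
f=dict(np.load("top0.npz")); im=f["color"]
sub=im[215:290,225:385]; g=sub.max(2)
m=(g<115).astype(np.uint8); m=cv2.morphologyEx(m,cv2.MORPH_CLOSE,np.ones((9,9)))
c=max(cv2.findContours(m,0,2)[0],key=cv2.contourArea)
b=cv2.boxPoints(cv2.minAreaRect(c))+[225,215]
print("box px",b.round(1).tolist())
for p in b: print(ray(f,p,12).round(1))
s=f["color"][205:300,225:385]
cv2.imwrite("pics/crop1.png",cv2.resize(s[:,:,::-1],None,fx=5,fy=5,interpolation=cv2.INTER_CUBIC))
E
```

```text
box px [[237.8, 273.4], [240.0, 211.8], [369.1, 216.3], [367.0, 277.8]]
[461.9 402.7  12. ]
[603.5 397.7  12. ]
[582.  102.4  12. ]
[441.2 115.2  12. ]
```

View pics/crop1.png

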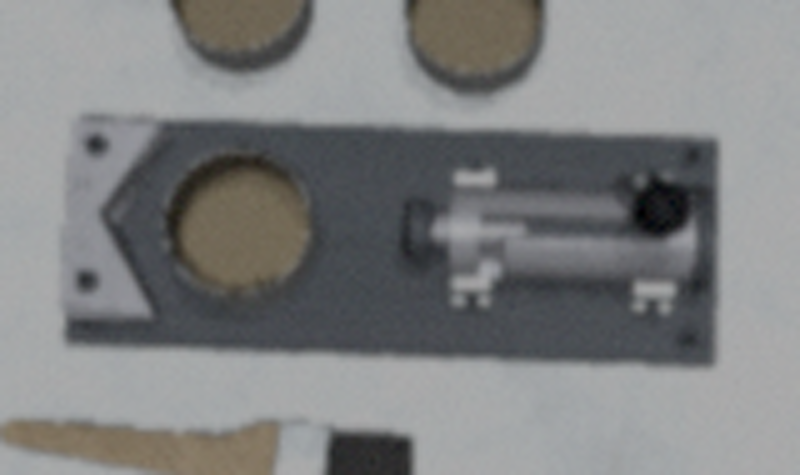

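The crop shows these plate corners in crop px: (65,343), (715,362), (717,138). The cup rim is centred near (240,226) and the ball at (660,205). Next I compute the fixture frame and the first move.

```bash
cat >> h.py <<'E'
from scipy.spatial.transform import Rotation as Ro
def rows(s,goal,yaw_y=None):
    """goal TCP world; yaw_y = desired world angle (rad) of tool y. prints dp units & z turn units"""
    R=Ro.from_euler("xyz",s["tcp_rot"]).as_matrix()
    dp=R.T@(np.asarray(goal)-s["eef_pos"])/40
    out=[dp.round(2).tolist()]
    if yaw_y is not None:
        ax=np.array([np.sin(yaw_y),-np.cos(yaw_y),0]);ay=np.array([np.cos(yaw_y),np.sin(yaw_y),0])
        G=np.c_[ax,ay,[0,0,-1]]
        out.append((np.degrees(Ro.from_matrix(R.T@G).as_rotvec())/6).round(2).tolist())
    return out
E
python3 - <<'E'
from h import *; from rig import telemetry
f=dict(np.load("top0.npz"))
cp=lambda u,v:((u+.5)/5-.5+225,(v+.5)/5-.5+205)
print("cam",(-f["R"].T@f["t"]).round())
BL,BR,TR=[ray(f,cp(*p),12)[:2] for p in((65,343),(715,362),(717,138))]
print(BL,BR,TR,np.linalg.norm(BL-BR),np.linalg.norm(TR-BR))
print("jawcorner z50",ray(f,cp(80,116),50)[:2], ray(f,cp(65,316),50)[:2])
ex=(BL-BR)/np.linalg.norm(BL-BR); ey=np.array([-ex[1],ex[0]])
O=(BR+TR)/2+142*ex; a=np.arctan2(ex[1],ex[0])
print("O",O,"ang",np.degrees(a))
fx=lambda p:np.array([(p-O)@ex,(p-O)@ey])
print("cup fix",fx(ray(f,cp(240,226),59)[:2]),"ball fix",fx(ray(f,cp(660,205),108)[:2]))
s=telemetry.sense()
g=O+60*ex
print(g,rows(s,[g[0],g[1],230],a))
E
```

```text
cam [ 329.  218. 1042.]
[462.28702525 403.21950616] [442.94831084 113.69883844] [544.88162933 107.01240748] 290.1658196845325 102.15238507640734
jawcorner z50 [557.17996568 389.75542401] [469.0649134  396.36699607]
O [503.37886025 252.03990149] ang 86.1785690637679
cup fix [67.32044511  3.86800424] ball fix [-109.91055394   -1.54652767]Traceback (most recent call last):
  File "<stdin>", line 15, in <module>
  File "h.py", line 21, in rows
    out.append((np.degrees(Ro.from_matrix(R.T@G).as_rotvec())/6).round(2).tolist())
                           ~~~~~~~~~~~~~~^^^^^^^
  File "scipy/spatial/transform/_rotation.pyx", line 1143, in scipy.spatial.transform._rotation.Rotation.from_matrix
ValueError: Non-positive determinant (left-handed or null coordinate frame) in rotation matrix 0: [[-9.62662634e-01  2.70703996e-01 -1.44409751e-06]
 [ 2.70703774e-01  9.62661850e-01  1.27646417e-03]
 [-3.46934129e-04 -1.22841344e-03  9.99999185e-01]].
```

```bash
sed -i 's/ax=np.array(\[np.sin(yaw_y),-np.cos(yaw_y),0\])/ax=np.array([-np.sin(yaw_y),np.cos(yaw_y),0])/' h.py
cat >> h.py <<'E'
O=np.array([503.4,252.0]); A=np.radians(86.2)
ex=np.array([np.cos(A),np.sin(A)]); ey=np.array([-ex[1],ex[0]])
fx=lambda p:np.array([(np.asarray(p)[:2]-O)@ex,(np.asarray(p)[:2]-O)@ey])
W=lambda x,y,z:np.array([*(O+x*ex+y*ey),z])
E
python3 - <<'E'
from h import *; from rig import telemetry
s=telemetry.sense()
print(W(50,0,250),rows(s,W(50,0,250),A))
E
```

```text
[506.71369502 301.89007341 250.        ] [[-9.42, -4.27, -0.48], [-0.01, -0.0, -2.62]]
```

>>> play_rows(dp=[[-9.42,-4.27,-0.48],[-9.42,-4.27,-0.48],[-9.42,-4.27,-0.48],[-9.42,-4.27,-0.48],[-9.42,-4.27,-0.48]], rot=[[0,0,-2.6],[0,0,-2.6],[0,0,-2.6],[0,0,-2.6],[0,0,-2.6]], fingers=0, grip_force=60)

```text
clock: 0.52
eef_pos: [357.9, 444.8, 240.6]
tcp_rot: [-3.141, -0.0, 3.074]
contact_force: [0.2, -0.7, 0.5]
opening: 0.299
grasp_force: 0.0
```

```bash
python3 - <<'E'
from h import *; from rig import telemetry
s=telemetry.sense(); print(s["eef_pos"],s["tcp_rot"],rows(s,W(50,0,250),A))
E
```

```text
[357.88370725 444.84465837 240.60979822] [-3.14108182e+00 -3.07489957e-04  3.07392001e+00] [[-3.95, -3.31, -0.23], [-0.0, -0.0, -0.01]]
```

>>> play_rows(dp=[[-3.95,-3.31,-0.23],[-3.95,-3.31,-0.23],[-3.95,-3.31,-0.23],[-3.95,-3.31,-0.23],[-3.95,-3.31,-0.23]], rot=[[0,0,0],[0,0,0],[0,0,0],[0,0,0],[0,0,0]])

```text
clock: 0.93
eef_pos: [506.8, 301.6, 249.9]
tcp_rot: [-3.141, -0.0, 3.073]
contact_force: [0.0, 1.0, -0.4]
opening: 0.002
grasp_force: 0.0
```

```bash
python3 - <<'E'
from h import *; from rig import telemetry,optics
for i in range(2):
    s=telemetry.sense(); f=optics.grab_frame("wrist")
    print(s["clock"],s["eef_pos"],s["tcp_rot"],s["contact_force"],s["qvel"].round(3),rows(s,W(50,0,250),A))
np.savez("w1.npz",pos=s["eef_pos"],rpy=s["tcp_rot"],**f)
cv2.imwrite("pics/w1.png",f["color"][:,:,::-1])
E
```

```text
0.9333 [506.8222129  301.588476   249.94919037] [-3.14132466e+00 -2.26120958e-04  3.07285855e+00] [ 0.04254752  1.0065152  -0.37593977] [-0.783  0.161 -0.27   0.004  0.103 -0.776] [[0.0, 0.01, -0.0], [-0.0, -0.0, -0.02]]
0.9833 [511.57143892 297.36575726 250.34709116] [-3.13937405  0.0034372   3.07100721] [ 4.11109771 -3.56723628  0.98630691] [ 0.081 -0.013  0.032  0.017 -0.006  0.141] [[0.13, 0.1, 0.01], [-0.02, 0.03, -0.04]]
```

View pics/w1.png

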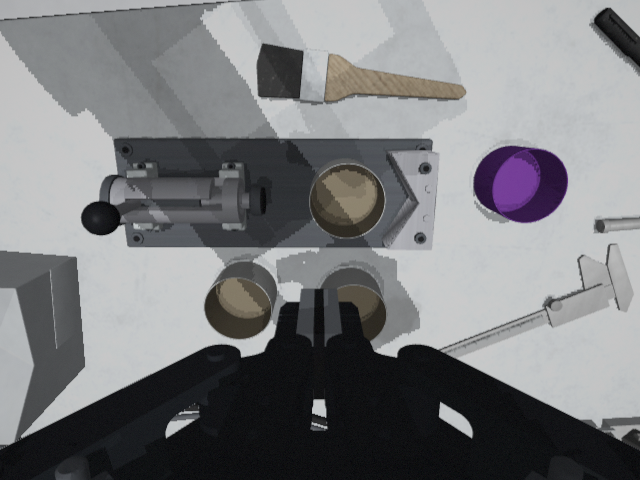

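The wrist view shows plate corners at (115,138), (433,138), (433,249) and (127,248), the cup rim centre at about (347,201), and the ball at (101,217). The vee jaw's visible top corners are near (438,152) and (433,249).

```bash
python3 - <<'E'
from h import *; from rig import telemetry
d=dict(np.load("w1.npz")); f=wristcam(d,d["pos"],d["rpy"])
print("cam",fx((-f["R"].T@f["t"])),(-f["R"].T@f["t"])[2])
im=d["color"]; g=cv2.cvtColor(im,cv2.COLOR_RGB2GRAY)
for n,p,z in(("c1",(115,138),12),("c2",(433,138),12),("c3",(433,249),12),("c4",(127,248),12),("cup",(347,201),59)):
    print(n,fx(ray(f,p,z)).round(1))
m=(g[190:245,75:130]<60).astype(np.uint8)
mc=max(cv2.findContours(m,0,2)[0],key=cv2.contourArea); (c,rad)=cv2.minEnclosingCircle(mc); print("ball px",c[0]+75,c[1]+190,rad, fx(ray(f,(c[0]+75,c[1]+190),108)))
h=cv2.HoughCircles(g[150:250,295:400],cv2.HOUGH_GRADIENT,1,30,param1=120,param2=15,minRadius=33,maxRadius=42)
if h is not None:
  for c in h[0][:2]: print("rim",c+[295,150,0],fx(ray(f,c[:2]+[295,150],59)))
s=telemetry.sense(); print(fx(s["eef_pos"]),s["eef_pos"],s["contact_force"])
E
```

```text
cam [46.16376046 64.89417195] 392.09697721383753
c1 [-138.7   51.6]
c2 [149.2  50.6]
c3 [157.  -54.6]
c4 [-141.7  -52.7]
cup [69.1  2. ]
ball px 105.5 213.0 25.16455841064453 [-106.08336922    3.10580251]
rim [347.5        201.5         37.79999924] [69.49356792  1.55886882]
[47.94741142 -2.72960477] [509.30126562 299.66109597 250.07522581] [ 0.15163071 -0.35556154  0.51727424]
```

>>> play_rows(dp=[[0.12,0.45,1],[0.12,0.45,2],[0.12,0.45,3],[0.12,0.45,4.2],[0.12,0.45,4.2]], rot=[[0,0,0],[0,0,0],[0,0,0],[0,0,0],[0,0,0]])

```text
clock: 1.45
eef_pos: [497.5, 319.6, 75.4]
tcp_rot: [-3.135, -0.009, 3.073]
contact_force: [-0.8, -1.0, -0.3]
opening: 0.004
grasp_force: 0.0
```

>>> play_rows(dp=[[0,0,0],[0,0,0],[0,0,0]], rot=[[0,0,0],[0,0,0],[0,0,0]])

```text
clock: 1.7
eef_pos: [503.6, 323.0, 84.6]
tcp_rot: [3.139, 0.003, 3.073]
contact_force: [0.4, -0.1, 0.6]
opening: -0.001
grasp_force: 0.0
```

```bash
python3 - <<'E'
from h import *; from rig import telemetry,optics
s=telemetry.sense(); f=optics.grab_frame("wrist")
np.savez("w2.npz",pos=s["eef_pos"],rpy=s["tcp_rot"],**f)
cv2.imwrite("pics/w2.png",f["color"][:,:,::-1])
print(fx(s["eef_pos"]),s["eef_pos"],s["contact_force"],rows(s,W(66,2,28),A))
E
```

```text
[70.83361746  4.53453279] [503.56985663 322.97840868  84.62222865] [ 0.42690239 -0.14339276  0.62530986] [[-0.06, -0.12, 1.42], [0.02, 0.03, -0.02]]
```

View pics/w2.png

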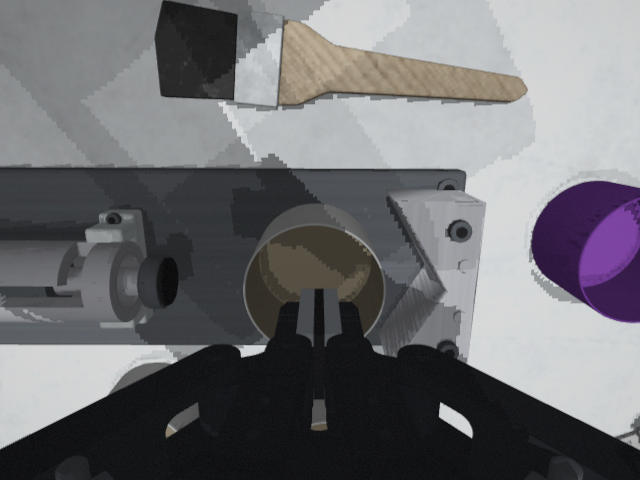

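The wrist view shows the shut fingertips at (320,290), over the inside of the cup. The rim spans about (245–385) with its centre near (315,294), so I can lower the fingers into it.

>>> play_rows(dp=[[-0.06,-0.1,0.4],[-0.06,-0.1,0.7],[-0.06,-0.1,1.0],[-0.06,-0.1,1.2],[-0.06,-0.1,1.35]], rot=[[0,0,0],[0,0,0],[0,0,0],[0,0,0],[0,0,0]])

```text
clock: 2.17
eef_pos: [503.9, 317.6, 27.2]
tcp_rot: [-3.141, -0.001, 3.073]
contact_force: [0.4, 0.9, -0.3]
opening: 0.002
grasp_force: 0.0
```

>>> play_rows(dp=[[0,0,0],[0,0,0],[0,0,0]], rot=[[0,0,0],[0,0,0],[0,0,0]])

```text
clock: 2.42
eef_pos: [504.5, 317.9, 28.3]
tcp_rot: [3.141, 0.0, 3.073]
contact_force: [0.2, -0.2, -0.6]
opening: 0.001
grasp_force: 0.0
```

```bash
python3 - <<'E'
from h import *; from rig import telemetry
d=dict(np.load("w2.npz")); f=wristcam(d,d["pos"],d["rpy"])
print("rim",fx(ray(f,(315,294),59)), "jaw apex z50", fx(ray(f,(444,288),50)),"jaw L top",fx(ray(f,(388,194),50)), "plate corner",fx(ray(f,(466,169),12)),"pad",fx(ray(f,(178,283),38)))
s=telemetry.sense(); print(fx(s["eef_pos"]),s["eef_pos"],s["contact_force"])
E
```

```text
rim [69.2784149   1.17474364] jaw apex z50 [1.29388221e+02 1.04483963e-01] jaw L top [101.23583676  44.35648111] plate corner [147.99584144  50.94663906] pad [ 1.3265161  -1.95650458]
[65.80898494  3.30228898] [504.46638932 317.88315737  28.31734398] [ 0.20090296 -0.16831281 -0.55509421]
```

>>> play_rows(dp=[[-0.07,0.15,0],[-0.07,0.3,0],[-0.07,0.4,0],[-0.07,0.5,0],[-0.07,0.6,0]], rot=[[0,0,0],[0,0,0],[0,0,0],[0,0,0],[0,0,0]])

```text
clock: 2.83
eef_pos: [508.7, 342.0, 28.1]
tcp_rot: [3.142, 0.0, 3.073]
contact_force: [-0.6, -0.1, 0.2]
opening: 0.0
grasp_force: 0.3
```

>>> play_rows(dp=[[0,0.1,0],[0,0.2,0],[0,0.25,0],[0,0.25,0]], rot=[[0,0,0],[0,0,0],[0,0,0],[0,0,0]])

```text
clock: 3.17
eef_pos: [509.4, 351.9, 28.0]
tcp_rot: [3.141, 0.0, 3.073]
contact_force: [0.1, -0.6, 0.4]
opening: 0.002
grasp_force: 0.2
```

```bash
python3 - <<'E'
from h import *; from rig import telemetry,optics
s=telemetry.sense(); f=optics.grab_frame("top"); np.savez("top1.npz",**f)
print(fx(s["eef_pos"]),s["eef_pos"],s["contact_force"],s["wrist_torque"])
cv2.imwrite("pics/crop2.png",cv2.resize(f["color"][205:300,225:385,::-1],None,fx=5,fy=5,interpolation=cv2.INTER_CUBIC))
E
```

```text
[100.08451848   0.64915395] [509.38526464 351.90750146  28.03495607] [ 0.1215952  -0.63377243  0.42236273] [-0.10826264 -0.00842995 -0.05356912]
```

>>> play_rows(dp=[[0,0.05,0],[0,0.1,0],[0,0.15,0],[0,0.15,0]], rot=[[0,0,0],[0,0,0],[0,0,0],[0,0,0]])

```text
clock: 3.55
eef_pos: [509.9, 357.8, 28.0]
tcp_rot: [3.141, 0.0, 3.073]
contact_force: [-0.0, 0.4, 0.9]
opening: 0.001
grasp_force: 0.0
```

>>> play_rows(dp=[[0,0.05,0],[0,0.1,0],[0,0.1,0]], rot=[[0,0,0],[0,0,0],[0,0,0]])

```text
clock: 3.8
eef_pos: [509.9, 360.5, 28.0]
tcp_rot: [-3.14, -0.001, 3.074]
contact_force: [0.1, -5.3, 2.1]
opening: -0.003
grasp_force: 2.8
```

>>> play_rows(dp=[[0,0.05,0],[0,0.05,0],[0,0.05,0]], rot=[[0,0,0],[0,0,0],[0,0,0]])

```text
clock: 4.05
eef_pos: [509.8, 360.7, 27.9]
tcp_rot: [-3.137, -0.001, 3.074]
contact_force: [1.3, -13.7, 6.4]
opening: -0.002
grasp_force: 7.0
```

```bash
python3 - <<'E'
from h import *; from rig import telemetry,optics
s=telemetry.sense(); f=optics.grab_frame("wrist"); np.savez("w3.npz",pos=s["eef_pos"],rpy=s["tcp_rot"],**f)
print(fx(s["eef_pos"]),s["eef_pos"],s["contact_force"],s["wrist_torque"])
cv2.imwrite("pics/w3.png",f["color"][:,:,::-1])
E
```

```text
[108.85608933   0.85253897] [509.76365298 360.67326685  27.89876016] [  1.30546326 -13.68700329   6.4394942 ] [-2.11683001 -0.25794635 -0.08846014]
```

View pics/w3.png

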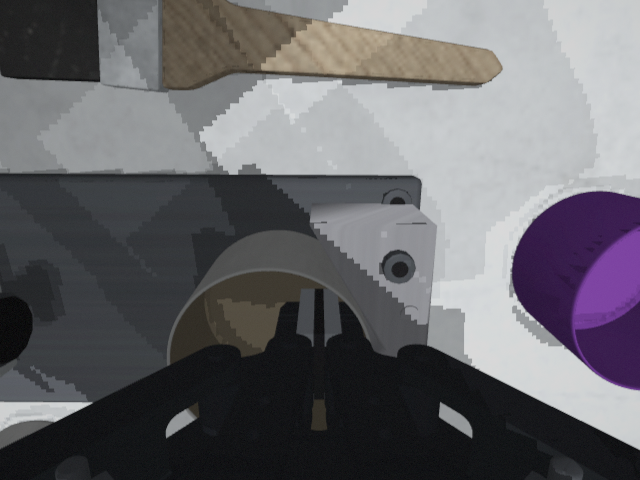

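The cup now sits at the vee and the reading has risen stiffly to 14 N. I nudge sideways to check that both faces touch.

>>> play_rows(dp=[[-0.05,0.03,0],[-0.05,0.03,0],[-0.05,0.03,0]], rot=[[0,0,0],[0,0,0],[0,0,0]])

```text
clock: 4.35
eef_pos: [510.1, 360.7, 27.6]
tcp_rot: [-3.135, -0.005, 3.073]
contact_force: [-4.8, -16.8, 11.6]
opening: 0.001
grasp_force: 8.8
```

>>> play_rows(dp=[[0.08,0.0,0],[0.08,0.0,0],[0.08,0.0,0]], rot=[[0,0,0],[0,0,0],[0,0,0]])

```text
clock: 4.6
eef_pos: [509.2, 360.8, 27.7]
tcp_rot: [-3.136, -0.001, 3.074]
contact_force: [6.7, -20.4, 5.3]
opening: -0.001
grasp_force: 9.7
```

>>> play_rows(dp=[[-0.04,0.0,0],[-0.04,0.0,0],[-0.04,0.0,0]], rot=[[0,0,0],[0,0,0],[0,0,0]])

```text
clock: 4.85
eef_pos: [509.3, 360.7, 27.6]
tcp_rot: [-3.135, -0.003, 3.074]
contact_force: [0.2, -17.7, 8.6]
opening: -0.002
grasp_force: 9.1
```

>>> play_rows(dp=[[0,-0.15,0],[0,-0.3,0],[0,-0.45,0],[0,-0.45,0]], rot=[[0,0,0],[0,0,0],[0,0,0],[0,0,0]])

```text
clock: 5.18
eef_pos: [509.3, 345.7, 28.0]
tcp_rot: [-3.141, -0.0, 3.073]
contact_force: [0.6, -0.5, -0.5]
opening: -0.003
grasp_force: 0.0
```

>>> play_rows(dp=[[0,0,-0.5],[0,0,-1.3],[0,0,-2.2],[0,-0.5,-3.2],[0,-1,-3.8]], rot=[[0,0,0],[0,0,0],[0,0,0],[0,0,0],[0,0,0]])

```text
clock: 5.6
eef_pos: [507.5, 308.0, 183.2]
tcp_rot: [3.139, 0.003, 3.075]
contact_force: [1.1, 0.3, 0.6]
opening: -0.002
grasp_force: 0.0
```

>>> play_rows(dp=[[0,0,0],[0,0,0],[0,0,0],[0,0,0]], rot=[[0,0,0],[0,0,0],[0,0,0],[0,0,0]])

```text
clock: 5.93
eef_pos: [506.0, 306.9, 178.6]
tcp_rot: [-3.141, -0.002, 3.073]
contact_force: [-0.9, 0.2, 0.5]
opening: 0.001
grasp_force: 0.0
```

```bash
python3 - <<'E'
from h import *; from rig import telemetry,optics
s=telemetry.sense(); d=optics.grab_frame("wrist"); np.savez("w4.npz",pos=s["eef_pos"],rpy=s["tcp_rot"],**d)
f=wristcam(d,s["eef_pos"],s["tcp_rot"])
print(fx(s["eef_pos"]),s["eef_pos"],s["contact_force"])
im=d["color"].copy()
p=proj(f,W(94,0,59)); print(p)
g=cv2.cvtColor(im,cv2.COLOR_RGB2GRAY)
h=cv2.HoughCircles(g,cv2.HOUGH_GRADIENT,1,20,param1=120,param2=15,minRadius=28,maxRadius=60)
for c in h[0]:
    if np.hypot(*(c[:2]-p))<25: print("rim",c,fx(ray(f,c[:2],59)))
t=np.linspace(0,6.3,60)
for X in [W(94+32*np.cos(a),32*np.sin(a),59) for a in t]: 
    q=proj(f,X).round().astype(int); cv2.circle(im,tuple(int(v) for v in q),0,(255,0,0),-1)
cv2.imwrite("pics/w4.png",im[:,:,::-1])
E
```

```text
[54.93425092  1.01343898] [506.02949617 306.88064079 178.61841417] [-0.88686734  0.17442242  0.4852853 ]
[377.43094172 234.15171226]
rim [377.5 233.5  43.6] [94.02878511  0.44802006]
rim [365.5 215.5  43.8] [85.69167146 12.67451546]
rim [360.5 244.5  28.6] [82.94495067 -7.15750393]
```

View pics/w4.png

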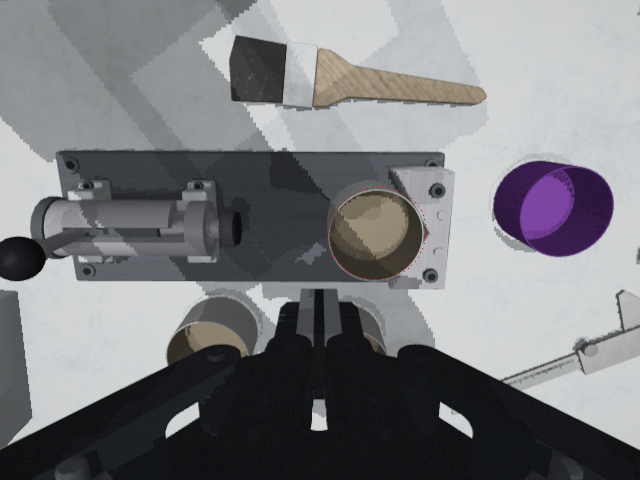

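The cup rim is at fixture (94.0, 0.4), so the cup is seated against both faces. Next I go behind the ball.

>>> play_rows(dp=[[-0.02,-1.0,0],[-0.02,-2.0,0],[-0.02,-3.0,0],[-0.02,-4.0,0],[-0.02,-5.0,0]], rot=[[0,0,0],[0,0,0],[0,0,0],[0,0,0],[0,0,0]])

```text
clock: 6.4
eef_pos: [492.8, 105.9, 178.7]
tcp_rot: [-3.141, -0.002, 3.074]
contact_force: [0.2, -0.4, 0.3]
opening: 0.002
grasp_force: 0.0
```

>>> play_rows(dp=[[0,-0.4,0],[0,-0.4,0],[0,-0.4,0],[0,-0.4,0]], rot=[[0,0,0],[0,0,0],[0,0,0],[0,0,0]])

```text
clock: 6.73
eef_pos: [492.8, 92.0, 179.4]
tcp_rot: [3.141, -0.001, 3.073]
contact_force: [0.5, 0.8, -0.2]
opening: -0.003
grasp_force: 0.0
```

```bash
python3 - <<'E'
from h import *; from rig import telemetry,optics
s=telemetry.sense(); d=optics.grab_frame("wrist"); f=wristcam(d,s["eef_pos"],s["tcp_rot"])
print(fx(s["eef_pos"]),s["eef_pos"],s["contact_force"],rows(s,W(-160,0,92),A))
p=proj(f,W(-108,0,108)); print(p)
cv2.imwrite("pics/w5.png",d["color"][:,:,::-1])
E
```

```text
[-1.60399267e+02  5.30148294e-03] [492.76442515  91.95372759 179.42762602] [ 0.53418661  0.80550517 -0.19162498] [[-0.0, 0.01, 2.19], [0.0, -0.01, -0.02]]
[413.77178392 254.93816232]
```

View pics/w5.png

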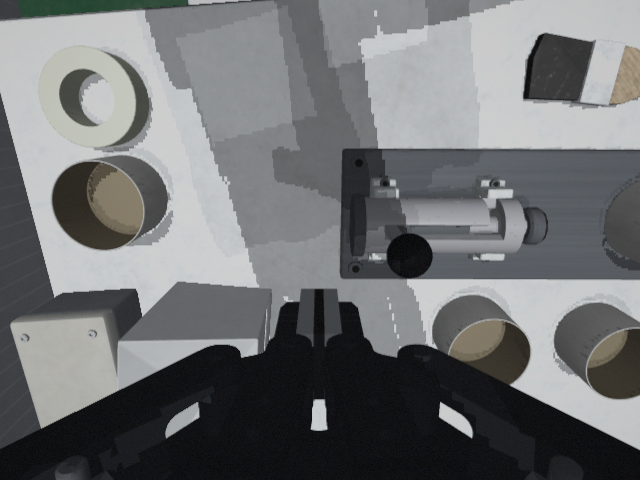

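The ball is at (409,255), which matches fixture x ≈ -110, y ≈ 0. The drop behind it is clear: the boxes lie off to the lower left.

>>> play_rows(dp=[[0,0,0.6],[0,0,1.2],[0,0,1.7],[0,0,2.0],[0,0,2.18]], rot=[[0,0,0],[0,0,0],[0,0,0],[0,0,0],[0,0,0]])

```text
clock: 7.2
eef_pos: [491.8, 92.3, 90.9]
tcp_rot: [-3.141, -0.003, 3.075]
contact_force: [0.9, 0.1, 0.3]
opening: -0.001
grasp_force: 0.0
```

>>> play_rows(dp=[[0,0.2,0],[0,0.4,0],[0,0.5,0],[0,0.6,0],[0,0.6,0]], rot=[[0,0,0],[0,0,0],[0,0,0],[0,0,0],[0,0,0]])

```text
clock: 7.62
eef_pos: [495.0, 116.1, 93.7]
tcp_rot: [3.141, 0.002, 3.074]
contact_force: [-0.2, -0.2, 0.8]
opening: -0.002
grasp_force: 0.0
```

>>> play_rows(dp=[[0,0.1,0],[0,0.2,0],[0,0.3,0],[0,0.3,0]], rot=[[0,0,0],[0,0,0],[0,0,0],[0,0,0]])

```text
clock: 7.95
eef_pos: [495.6, 127.1, 93.5]
tcp_rot: [-3.141, 0.001, 3.073]
contact_force: [0.1, -2.7, 3.3]
opening: 0.003
grasp_force: 1.5
```

>>> play_rows(dp=[[0,0.2,0],[0,0.4,0],[0,0.6,0],[0,0.8,0],[0,1.0,0]], rot=[[0,0,0],[0,0,0],[0,0,0],[0,0,0],[0,0,0]])

```text
clock: 8.37
eef_pos: [498.2, 166.6, 93.3]
tcp_rot: [-3.141, 0.001, 3.073]
contact_force: [0.5, -6.6, 3.7]
opening: -0.001
grasp_force: 3.1
```

>>> play_rows(dp=[[0,0.1,0],[0,0.2,0],[0,0.3,0],[0,0.4,0],[0,0.4,0]], rot=[[0,0,0],[0,0,0],[0,0,0],[0,0,0],[0,0,0]])

```text
clock: 8.78
eef_pos: [499.3, 182.9, 93.3]
tcp_rot: [-3.141, 0.001, 3.073]
contact_force: [1.5, -4.1, 3.0]
opening: 0.001
grasp_force: 2.0
```

```bash
python3 - <<'E'
from h import *; from rig import telemetry
s=telemetry.sense(); print(fx(s["eef_pos"]),s["eef_pos"],s["contact_force"])
E
```

```text
[-69.24477256  -0.5302876 ] [499.34000059 182.87232004  93.25238232] [ 1.47241064 -4.07348171  3.04388704]
```

>>> play_rows(dp=[[0,0.1,0],[0,0.2,0],[0,0.25,0],[0,0.25,0]], rot=[[0,0,0],[0,0,0],[0,0,0],[0,0,0]])

```text
clock: 9.12
eef_pos: [498.4, 187.7, 93.3]
tcp_rot: [-3.133, -0.003, 3.076]
contact_force: [-1.9, -34.9, 18.2]
opening: 0.001
grasp_force: 17.8
```

>>> play_rows(dp=[[0,0.05,0],[0,0.07,0],[0,0.07,0]], rot=[[0,0,0],[0,0,0],[0,0,0]])

```text
clock: 9.37
eef_pos: [498.1, 188.3, 93.4]
tcp_rot: [-3.13, -0.004, 3.076]
contact_force: [-3.1, -46.6, 25.3]
opening: -0.002
grasp_force: 23.8
```

>>> play_rows(dp=[[0,0.04,0],[0,0.06,0],[0,0.06,0]], rot=[[0,0,0],[0,0,0],[0,0,0]])

```text
clock: 9.62
eef_pos: [497.7, 189.0, 93.5]
tcp_rot: [-3.127, -0.005, 3.077]
contact_force: [-3.8, -56.4, 31.5]
opening: -0.002
grasp_force: 29.2
```

The push has come to a stiff stop, so I back off and look.

>>> play_rows(dp=[[0,-0.2,0],[0,-0.4,0],[0,-0.6,0],[0,-0.8,0],[0,-0.8,0]], rot=[[0,0,0],[0,0,0],[0,0,0],[0,0,0],[0,0,0]])

```text
clock: 10.03
eef_pos: [497.5, 165.3, 92.7]
tcp_rot: [-3.142, -0.0, 3.072]
contact_force: [-0.0, -0.4, -0.2]
opening: -0.002
grasp_force: 0.0
```

```bash
python3 - <<'E'
from h import *; from rig import telemetry,optics
s=telemetry.sense(); d=optics.grab_frame("wrist"); f=wristcam(d,s["eef_pos"],s["tcp_rot"])
np.savez("w6.npz",pos=s["eef_pos"],rpy=s["tcp_rot"],**d)
print(fx(s["eef_pos"]),s["eef_pos"],s["contact_force"])
print("ball",proj(f,W(-40,0,108)),"rim",proj(f,W(94,0,59)),"padface",proj(f,W(68,0,38)))
cv2.imwrite("pics/w6.png",d["color"][:,:,::-1])
E
```

```text
[-86.92784844   0.10984358] [497.52935034 165.27054495  92.71267546] [-0.04441395 -0.41389144 -0.23472108]
ball [454.60639097 332.81856334] rim [710.89333248 279.7826739 ] padface [621.91460447 264.74784782]
```

View pics/w6.png

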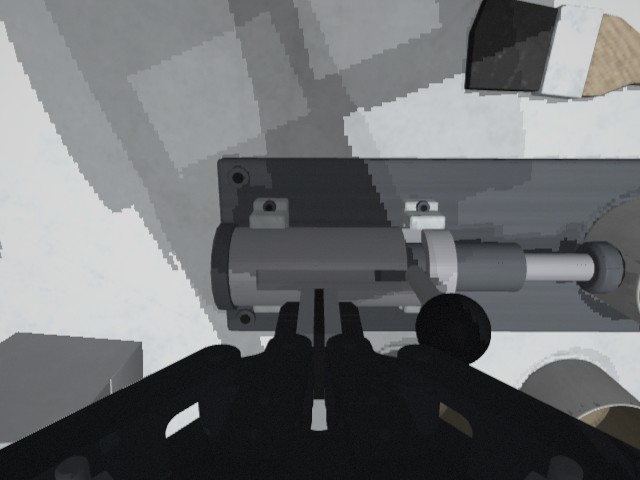

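The ball is at (453,329), as predicted for the slot corner, and the pad meets the cup. Next I move to the ball's -y side.

>>> play_rows(dp=[[-0.6,0,0],[-1.2,0,0],[-1.2,0.4,0],[-1.2,0.8,0],[-1.2,1.17,0]], rot=[[0,0,0],[0,0,0],[0,0,0],[0,0,0],[0,0,0]])

```text
clock: 10.5
eef_pos: [549.3, 210.8, 92.6]
tcp_rot: [3.141, -0.0, 3.073]
contact_force: [-0.5, -0.5, -0.7]
opening: -0.001
grasp_force: 0.0
```

>>> play_rows(dp=[[0,0,0],[0,0,0],[0,0,0]], rot=[[0,0,0],[0,0,0],[0,0,0]])

```text
clock: 10.75
eef_pos: [548.4, 209.6, 92.7]
tcp_rot: [-3.141, -0.001, 3.074]
contact_force: [0.2, -0.1, 1.4]
opening: -0.004
grasp_force: 0.0
```

```bash
python3 - <<'E'
from h import *; from rig import telemetry
s=telemetry.sense(); print(fx(s["eef_pos"]),s["eef_pos"],s["contact_force"],rows(s,W(-40,-22,92),A))
E
```

```text
[-39.27960746 -47.74125614] [548.43308269 209.64275075  92.66893903] [ 0.194119   -0.13227437  1.36413039] [[0.64, -0.02, 0.02], [-0.0, -0.0, -0.01]]
```

>>> play_rows(dp=[[0.25,-0.02,0],[0.5,-0.02,0],[0.65,-0.02,0],[0.8,-0.02,0],[0.9,-0.02,0]], rot=[[0,0,0],[0,0,0],[0,0,0],[0,0,0],[0,0,0]])

```text
clock: 11.17
eef_pos: [512.2, 211.0, 93.1]
tcp_rot: [-3.142, 0.0, 3.073]
contact_force: [1.9, -1.0, -0.3]
opening: -0.001
grasp_force: 0.7
```

>>> play_rows(dp=[[0.1,0,0],[0.2,0,0],[0.3,0,0],[0.4,0,0]], rot=[[0,0,0],[0,0,0],[0,0,0],[0,0,0]])

```text
clock: 11.5
eef_pos: [496.8, 212.5, 92.8]
tcp_rot: [3.141, 0.0, 3.073]
contact_force: [2.9, 0.1, -1.6]
opening: -0.002
grasp_force: 0.8
```

>>> play_rows(dp=[[0.1,0,0],[0.2,0,0],[0.3,0,0.05],[0.3,0,0.05]], rot=[[0,0,0],[0,0,0],[0,0,0],[0,0,0]])

```text
clock: 11.83
eef_pos: [483.9, 213.1, 90.5]
tcp_rot: [-3.141, -0.001, 3.073]
contact_force: [0.3, 1.1, -0.1]
opening: -0.001
grasp_force: 0.1
```

```bash
python3 - <<'E'
from h import *; from rig import telemetry,optics
s=telemetry.sense(); d=optics.grab_frame("wrist"); f=wristcam(d,s["eef_pos"],s["tcp_rot"])
print(fx(s["eef_pos"]),s["eef_pos"],s["contact_force"])
for t in (25,30,35,40,45):
    a=np.radians(t); print(t,proj(f,W(-40,70*np.sin(a),38+70*np.cos(a))).round(1))
cv2.imwrite("pics/w7.png",d["color"][:,:,::-1])
E
```

```text
[-40.11280379  16.86081047] [483.9178266  213.09281716  90.49248365] [ 0.27668795  1.05681401 -0.0993228 ]
25 [319.  293.6]
30 [319.  276.1]
35 [319.  259.1]
40 [318.9 243.1]
45 [318.9 228.1]
```

View pics/w7.png

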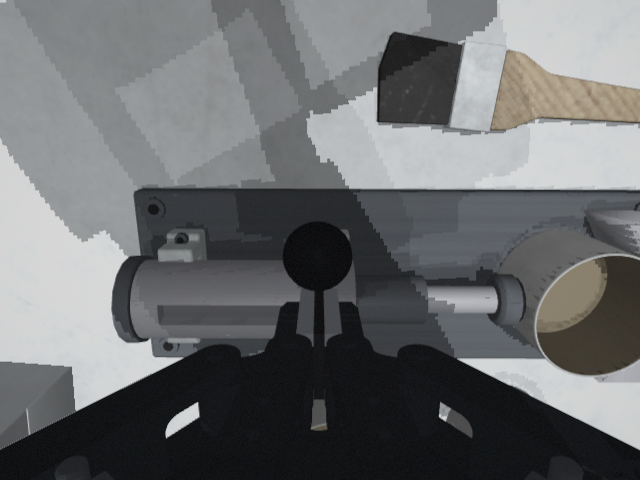

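The ball is at (318,256), so the handle is at about 36° and following. I push a little further, then go over the top of the ball.

>>> play_rows(dp=[[0.08,0,0.05],[0.15,0,0.1],[0.2,0,0.12],[0.2,0,0.12]], rot=[[0,0,0],[0,0,0],[0,0,0],[0,0,0]])

```text
clock: 12.22
eef_pos: [476.6, 213.6, 85.7]
tcp_rot: [-3.141, -0.0, 3.073]
contact_force: [0.1, -0.0, -0.6]
opening: 0.002
grasp_force: 0.4
```

>>> play_rows(dp=[[-0.15,0,0],[-0.2,0,-0.4],[-0.2,0,-0.9],[0.4,0,-0.95],[0.8,0,-0.95]], rot=[[0,0,0],[0,0,0],[0,0,0],[0,0,0],[0,0,0]])

```text
clock: 12.63
eef_pos: [445.5, 216.1, 125.2]
tcp_rot: [3.141, 0.001, 3.072]
contact_force: [-0.6, -0.8, -0.4]
opening: -0.004
grasp_force: 0.0
```

>>> play_rows(dp=[[0,0,0],[0,0,0],[0,0,0]], rot=[[0,0,0],[0,0,0],[0,0,0]])

```text
clock: 12.88
eef_pos: [446.1, 216.1, 124.2]
tcp_rot: [3.141, 0.001, 3.073]
contact_force: [1.1, 0.4, -0.7]
opening: -0.0
grasp_force: 0.0
```

```bash
python3 - <<'E'
from h import *; from rig import telemetry
s=telemetry.sense(); print(fx(s["eef_pos"]),s["eef_pos"],s["contact_force"],rows(s,W(-40,54,100),A))
E
```

```text
[-39.63811859  54.75943677] [446.13398086 216.07814853 124.1959496 ] [ 1.06419028  0.44170428 -0.6707304 ] [[-0.02, -0.01, 0.6], [0.0, 0.01, -0.02]]
```

>>> play_rows(dp=[[0,0,0.4],[0.03,0,0.6],[0.12,0,0.8],[0.2,0,1.0],[0.25,0,1.1]], rot=[[0,0,0],[0,0,0],[0,0,0],[0,0,0],[0,0,0]])

```text
clock: 13.3
eef_pos: [428.8, 215.6, 78.2]
tcp_rot: [-3.138, -0.013, 3.071]
contact_force: [-23.9, 7.2, 16.2]
opening: 0.0
grasp_force: 11.6
```

>>> play_rows(dp=[[0.03,0,0.1],[0.03,0,0.15],[0.03,0,0.2],[0.03,0,0.2]], rot=[[0,0,0],[0,0,0],[0,0,0],[0,0,0]])

```text
clock: 13.63
eef_pos: [434.3, 216.6, 71.5]
tcp_rot: [-3.141, -0.0, 3.073]
contact_force: [0.6, 0.0, 0.5]
opening: 0.006
grasp_force: 0.0
```

I have used all 10 picture views, so from here I check by numbers only. I press on gently.

>>> play_rows(dp=[[0,0,0.05],[0,0,0.1],[0,0,0.1]], rot=[[0,0,0],[0,0,0],[0,0,0]])

```text
clock: 13.88
eef_pos: [434.5, 216.7, 68.0]
tcp_rot: [3.141, 0.001, 3.073]
contact_force: [-1.0, 0.0, 4.2]
opening: -0.002
grasp_force: 2.3
```

```bash
python3 - <<'E'
from h import *; from rig import telemetry,optics
s=telemetry.sense(); print(fx(s["eef_pos"]),s["eef_pos"],s["contact_force"])
for n in("scene","top","wrist"):
    d=optics.grab_frame(n); f=wristcam(d,s["eef_pos"],s["tcp_rot"]) if n=="wrist" else d
    pr={t:proj(f,W(-40,70*np.sin(np.radians(t)),38+70*np.cos(np.radians(t)))).round(1).tolist() for t in(45,55,65,70,75)}
    print(n,pr)
    c=np.array(pr[65]).astype(int); k=60 if n=="wrist" else 22
    g=d["color"].max(2)[max(c[1]-k,0):c[1]+k,max(c[0]-k,0):c[0]+k]
    m=(g<45).astype(np.uint8); nn,_,st,ce=cv2.connectedComponentsWithStats(m)
    for i in range(1,nn):
        if st[i,4]>15: print("  blob",st[i].tolist(),(ce[i]+np.maximum(c-k,0)).round(1))
E
```

```text
[-39.76356448  66.39601879] [434.51466845 216.72418011  68.03677009] [-1.0291393   0.02090524  4.24804016]
scene {45: [289.0, 252.5], 55: [285.3, 256.7], 65: [282.6, 261.1], 70: [281.6, 263.2], 75: [280.8, 265.3]}
  blob [11, 0, 33, 44, 501] [284.6 258.7]
  blob [36, 2, 8, 18, 83] [300.1 248.9]
  blob [0, 20, 8, 17, 74] [263.1 268.9]
top {45: [321.8, 270.6], 55: [321.7, 274.9], 65: [321.6, 278.4], 70: [321.6, 279.8], 75: [321.6, 281.0]}
wrist {45: [318.2, 382.6], 55: [318.1, 348.2], 65: [318.1, 319.5], 70: [318.1, 307.6], 75: [318.1, 297.3]}
  blob [0, 10, 120, 110, 8012] [317.2 336.2]
```

>>> play_rows(dp=[[0,0,0.04],[0,0,0.04],[0,0,0.04]], rot=[[0,0,0],[0,0,0],[0,0,0]])

```text
clock: 14.28
eef_pos: [434.4, 216.7, 67.3]
tcp_rot: [3.141, 0.001, 3.073]
contact_force: [-3.1, -2.3, 14.1]
opening: -0.003
grasp_force: 7.2
```

>>> play_rows(dp=[[0,0,0.05],[0,0,0.05],[0,0,0.05]], rot=[[0,0,0],[0,0,0],[0,0,0]])

```text
clock: 14.53
eef_pos: [434.4, 216.6, 66.1]
tcp_rot: [3.141, 0.001, 3.073]
contact_force: [-7.2, -3.8, 30.4]
opening: 0.004
grasp_force: 15.0
```

The handle is at a stiff end stop, so I retract and verify.

>>> play_rows(dp=[[0,0,-0.4],[0,0,-1.2],[0,0,-2.0],[-1.0,0,-3.0],[-2.0,0,-4.0]], rot=[[0,0,0],[0,0,0],[0,0,0],[0,0,0],[0,0,0]])

```text
clock: 14.95
eef_pos: [492.4, 212.5, 205.0]
tcp_rot: [-3.141, -0.0, 3.074]
contact_force: [0.4, -0.2, 0.2]
opening: -0.004
grasp_force: 0.0
```

>>> play_rows(dp=[[0,0,0],[0,0,0],[0,0,0],[0,0,0]], rot=[[0,0,0],[0,0,0],[0,0,0],[0,0,0]])

```text
clock: 15.28
eef_pos: [491.1, 212.1, 201.8]
tcp_rot: [-3.14, -0.003, 3.073]
contact_force: [0.7, -0.4, -0.5]
opening: 0.004
grasp_force: 0.0
```

```bash
python3 - <<'E'
from h import *; from rig import telemetry,optics
s=telemetry.sense(); print(fx(s["eef_pos"]),s["eef_pos"],s["contact_force"])
for n in("scene","wrist"):
    d=optics.grab_frame(n); f=wristcam(d,s["eef_pos"],s["tcp_rot"]) if n=="wrist" else d
    pr={t:proj(f,W(-40,70*np.sin(np.radians(t)),38+70*np.cos(np.radians(t)))).round(1).tolist() for t in(60,65,70,75)}
    print(n,pr)
    c=np.array(pr[70]).astype(int); k=45 if n=="wrist" else 20
    y0,x0=max(c[1]-k,0),max(c[0]-k,0)
    g=d["color"].max(2)[y0:c[1]+k,x0:c[0]+k]
    for th in(30,40,50):
      nn,_,st,ce=cv2.connectedComponentsWithStats((g<th).astype(np.uint8))
      for i in range(1,nn):
        if st[i,4]>25: print("  blob",th,st[i].tolist(),(st[i,:2]+st[i,2:4]/2-.5+[x0,y0]),(ce[i]+[x0,y0]).round(1))
    if n=="wrist":
      p=proj(f,W(94,0,59)); gg=cv2.cvtColor(d["color"],cv2.COLOR_RGB2GRAY)
      h=cv2.HoughCircles(gg,cv2.HOUGH_GRADIENT,1,20,param1=120,param2=15,minRadius=28,maxRadius=60)
      for q in h[0]:
        if np.hypot(*(q[:2]-p))<25: print("rim",p,q,fx(ray(f,q[:2],59)))
E
```

```text
[-40.61926335   9.62046712] [491.10868677 212.10762527 201.83582586] [ 0.73693992 -0.39786631 -0.46274268]
scene {60: [283.8, 258.9], 65: [282.6, 261.1], 70: [281.6, 263.2], 75: [280.8, 265.3]}
  blob 30 [16, 17, 11, 12, 103] [282.  265.5] [281.9 265.7]
  blob 40 [15, 17, 12, 12, 109] [281.5 265.5] [281.9 265.6]
  blob 40 [27, 24, 13, 16, 131] [294.  274.5] [294.6 275.9]
  blob 50 [0, 16, 7, 17, 80] [264. 267.] [263.1 267.9]
  blob 50 [15, 16, 12, 13, 113] [281.5 265. ] [281.9 265.5]
  blob 50 [27, 23, 13, 17, 155] [294. 274.] [294.9 275.1]
wrist {60: [319.6, 153.6], 65: [319.5, 148.8], 70: [319.5, 144.7], 75: [319.5, 141.6]}
  blob 30 [27, 26, 35, 36, 962] [318.  142.5] [317.7 142.9]
  blob 40 [27, 26, 35, 36, 987] [318.  142.5] [317.7 142.8]
  blob 50 [27, 26, 35, 37, 1003] [318. 143.] [317.8 142.8]
  blob 50 [1, 62, 37, 24, 693] [293.  172.5] [293.9 171.3]
  blob 50 [50, 62, 23, 28, 346] [335.  174.5] [333.  177.2]
rim [504.47548829 237.36941705] [498.5 232.5  46.1] [89.24054769  3.65401847]
rim [504.47548829 237.36941705] [511.5 251.5  56.1] [100.44487837 -10.734335  ]
```

The ball matches 75° in the scene view. One last check of the cup, from the same pose as before.

>>> play_rows(dp=[[-0.2,0.8,0],[-0.2,1.6,0],[-0.2,2.4,0.3],[-0.2,2.4,0.57],[-0.2,2.4,0.57]], rot=[[0,0,0],[0,0,0],[0,0,0],[0,0,0],[0,0,0]])

```text
clock: 15.8
eef_pos: [505.2, 308.4, 177.5]
tcp_rot: [-3.139, -0.004, 3.076]
contact_force: [-0.6, -1.0, 0.9]
opening: 0.002
grasp_force: 0.0
```

>>> play_rows(dp=[[0,0,0],[0,0,0],[0,0,0],[0,0,0]], rot=[[0,0,0],[0,0,0],[0,0,0],[0,0,0]])

```text
clock: 16.13
eef_pos: [507.6, 307.2, 181.2]
tcp_rot: [3.141, 0.001, 3.072]
contact_force: [0.8, -0.4, 0.5]
opening: 0.001
grasp_force: 0.0
```

```bash
python3 - <<'E'
from h import *; from rig import telemetry,optics
s=telemetry.sense(); d=optics.grab_frame("wrist"); f=wristcam(d,s["eef_pos"],s["tcp_rot"])
print(fx(s["eef_pos"]),s["eef_pos"],s["contact_force"])
p=proj(f,W(94,0,59)); g=cv2.cvtColor(d["color"],cv2.COLOR_RGB2GRAY)
for p2 in(15,25):
  h=cv2.HoughCircles(g,cv2.HOUGH_GRADIENT,1,20,param1=120,param2=p2,minRadius=38,maxRadius=50)
  for q in (h[0] if h is not None else []):
    if np.hypot(*(q[:2]-p))<25: print("rim",p,q,fx(ray(f,q[:2],59)))
q=proj(f,W(-40,67.6,56.1)); print("ball pred",q); x0,y0=[int(v)-40 for v in q]
nn,_,st,ce=cv2.connectedComponentsWithStats((d["color"].max(2)[max(y0,0):y0+80,max(x0,0):x0+80]<35).astype(np.uint8))
for i in range(1,nn):
  if st[i,4]>200: print(st[i],ce[i]+[max(x0,0),max(y0,0)])
E
```

```text
[55.37449305 -0.51809341] [507.586838   307.2184144  181.22960638] [ 0.76960793 -0.43485395  0.49271273]
rim [376.08601804 230.42683809] [372.5 225.5  49.4] [91.48411727  3.4026971 ]
rim [376.08601804 230.42683809] [372.5 225.5  49.4] [91.48411727  3.4026971 ]
ball pred [166.89473056 126.06733659]
[  20   22   40   40 1235] [165.50040486 127.45668016]
```

```bash
python3 - <<'E'
from h import *; from rig import telemetry,optics
def cup(d,pos,rpy):
    f=wristcam(d,pos,rpy); p=proj(f,W(94,0,59)); im=d["color"].astype(int)
    m=((im[:,:,0]-im[:,:,2])>14).astype(np.uint8); yy,xx=np.mgrid[:480,:640]; m[np.hypot(xx-p[0],yy-p[1])>60]=0
    c=max(cv2.findContours(m,0,2)[0],key=cv2.contourArea); (q,r)=cv2.minEnclosingCircle(c)
    print(p.round(1),np.round(q,1),round(r,1),fx(ray(f,q,59)).round(2))
d=dict(np.load("w4.npz")); cup(d,d["pos"],d["rpy"])
s=telemetry.sense(); e=optics.grab_frame("wrist"); cup(e,s["eef_pos"],s["tcp_rot"])
E
```

```text
[377.4 234.2] [375.3 234.1] 44.4 [9.26e+01 1.00e-02]
[376.  230.5] [374.3 230.8] 44.6 [92.9  -0.21]
```

The cup is in the same seated place as before the clamping, level, and the ball is at the locked end. Handing in.

```bash
python3 -c "
from rig import r
print(r.sign_off())"
```

```text
the job is handed in; nothing more can be done
None
```

The job is handed in at about 16 s on the clock: the cup is seated against both vee faces, the plunger is at the slot corner, and the handle is swung down to its 75° stop, by camera and force readings; no verdict came back.

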